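# Pin the hinged cover together

## Robot

A 7-joint arm with a two-finger parallel gripper is mounted at the origin on a cart in front of the work surface, level with it; the furniture and walls round the work are solid. World frame = base frame: x ahead of the robot, y to its left, z up, the work surface at z = 0. Lengths are in m, angles in rad, forces in N, time in s.
With the tool pointing down it reaches from about 0.4 to 0.9 m from the base axis. Payload 5.6 kg.
Tool frame: the origin (TCP) lies midway between the tips of the shut fingers; the grasp point (between the pads) lies pinch_z behind it (pinch_z is the distance from the TCP to the grasp point, in m); z points along the fingers, y is the direction in which the jaws open and shut (so a half turn about z gives the same grasp; the last joint's range is limited). The gripper opens to 92 mm and grips with 3 to 60 N. Pads are 20 mm wide; open, the fingers measure 128 mm over their backs; the gripper's body (75 mm by 189 mm) begins 69 mm behind the grasp point.
Start: joints at [-1.33, 0.468, -0.012, 1.603, 0.006, 1.071, -0.056], TCP at [0.182, 0.624, 0.215] pointing down, gripper open.
Joint ranges: [-2.53, 2.53], [-0.31, 2.02], [-1.57, 1.55], [0.28, 2.44], [-1.29, 4.43], [0.15, 1.84], [-2.92, 2.92]. Speed limits (rad/s): [2.57, 2.57, 3.14, 3.14, 3.14, 3.14, 3.14].

## Interface

Orientations are given as a unit quaternion [w, x, y, z].
In Python, from plant import get_obs, capture, get_calibration, job_done, pinch_z gives the robot as it stands. The module is installed in compiled form; this text tells all that it offers.
- The arm moves only by the tool servo_tool, never from a script. Its argument "increments" is a list that holds one entry, the list of rows, each a list of 7 numbers: the shift along the tool's x, y, z in mm, then the turn, a rotation vector about the tool's x, y, z in degrees, then the finger opening in mm, from 0 to 91.9. In form: [[[x, y, z, wx, wy, wz, claw], ...]]. A call has 1 to 20 rows; each row is the pose to reach, as a shift and turn from the pose commanded when the call began, along the tool's axes at that moment; what a row does not reach only later rows make up. A row lasts 1/12 s, in which the tool goes at most 41.7 mm and 7.16 degrees, less where a joint would pass 70% of its speed; a pose out of reach is approached as far as the arm can. A call with a gripper value outside its range is refused whole. The fingers move at their own pace and stop on an object; the grip force is fixed at half the most. Time passes only in rows, so rows that repeat a pose let the fingers close. It gives the time, the measured TCP pose, the force and the opening at its end, in the units of the state.
- get_obs(): the state, without advancing time (a new reading comes with each control period).
- capture(name): name is "scene" or "side" or "wrist"; returns the picture (480x640x3 uint8, blue, green, red); there is no depth.
- get_calibration(name): a dict with "fx", "fy", "cx", "cy" (pixels), "xyz" and "rotation" of the camera in the world; the wrist camera has in their place "mount" (4x4, takes a point from camera to tool coordinates, whose origin is the TCP and whose axes are the flange's). Camera axes: x right, y up, looking along -z (the intrinsics and any distortion apply to the point x, -y, -z); pixel columns grow to the right and rows downward; lengths in m; the calibration is good to about 2 mm. A picture is of the moment at which its call begins: read the wrist's pose just before it. get_calibration takes no time and is no camera call.
- job_done(): hands the job in, once; it reports no verdict.
The state is a dict: "t": time; "q": joint angles; "qvel": joint speeds; "effort": joint torques, N m; "tool_pos": TCP position; "eef_rot": TCP orientation; "contact_force": force on the tool from outside, world axes, zero at the start; "torque": the same for the moment, N m; "finger_gap": opening from 0.0 (shut) to 1.0 (fully open).
Only numpy, scipy, OpenCV 4.12 (cv2) and the standard library are available. Lean on these libraries where they do the work, as an engineer would, in place of code of your own. Each camera call takes 0.05 s, during which the arm holds its last target. There are 200 camera calls.

## Task

The two halves of a hinged cover are clamped on edge in the assembly jig with their knuckles in line. Take the longest pin out of the pin stand and push it down through both knuckles until its collar rests on the upper one, then let go. Leave the other two pins in the stand.

Things in the scene. Friction and masses are not known exactly. Their poses are not given: they have to be found in the camera images.
- long_pin: longest of three steel pins upright in a grey stand (200x60x32 mm, 3 holes 70 mm apart, 25 deep, any order). Origin: centre of its foot, 7 mm above the bench at the start; z up the pin. From the foot: plain shank 14 mm diameter, 75 long (lowest 6 taper to 8 diameter); collar 46 diameter, 75 to 80 mm up; round grip 24 diameter, 80 to 112 mm up, grasped from above. About 0.12 kg
- stepped_pin: wrong pin in the same stand, stays there: same collar and grip, but shank only 55 mm long, 14 mm in diameter for the lowest 28 mm and 25 mm thick above. Origin: centre of its foot, z up
- short_pin: wrong pin in the same stand, stays there: same collar and grip, but shank only 35 mm long, 14 mm in diameter. Origin: centre of its foot, z up
- knuckle_mouth (a point): centre of the upper knuckle's top rim, 90 mm above the bench, the top of the fixed jig (dark base 110x170 mm, aluminium plates on edge along y to 84 mm); z up the hinge axis. Upper knuckle: z 55 to 90 mm, bore 18 mm, upper half a funnel to 39 at the rim (46 outside). Lower, in line: z 22 to 44, bore 18, widens to 30 at its top. Collar seated: pin foot 75 mm below here

How it is judged:
At the end, for the whole second after the job is handed in: The long pin is through both knuckles, its collar down on the upper knuckle's rim (within 10 mm), its foot within 12 mm of the hinge axis, upright within 10 degrees, released and at rest; the other two pins have stayed in the stand (z of long_pin in the frame of knuckle_mouth below -0.065 m and horizontal distance between long_pin and knuckle_mouth below 0.012 m and angle between long_pin's own z axis and vertical below 0.175 rad and linear speed of long_pin below 0.02 m/s); the robot touches nothing.
It fails at once if the stepped pin is taken out of the stand (moved more than 25 mm) (distance of stepped_pin from where it was at the start of the episode above 0.025 m).
It fails at once if the short pin is taken out of the stand (moved more than 25 mm) (distance of short_pin from where it was at the start of the episode above 0.025 m).
It also fails if it takes over 35 s, if anything falls off the work surface, if the arm or the gripper's body presses on something with over 40 N, if the wrist force passes 120 N, or if a joint passes its speed limit or range.

## Working session

There is one attempt and no reset: what is moved stays moved. The work goes in short steps, Python scripts to look and compute and a tool call to move; the robot and the scene stay as the last step left them, time stands still between calls to the robot, and variables do not carry over. Pictures are saved under pics/ and viewed, about 8 in all and at most 12, crops included, and the job is handed in when it is done.

Besides the shell and the picture viewer there is one more tool, called after "Emit:" in YAML: its name, and indented under it one key for each argument. servo_tool: Moves the arm, as the interface text tells. Its arguments: {"type":"object","properties":{"increments":{"type":"array","items":{"type":"array","items":{"type":"array","items":{"type":"number"}}}}},"required":["increments"]}

```bash
mkdir -p pics
python3 - <<'E'
from plant import *
import cv2, numpy as np
o=get_obs(); print({k:np.round(v,3) for k,v in o.items()}, pinch_z)
for n in ("scene","side"):
    im=capture(n); cv2.imwrite(f"pics/{n}0.png",im); print(n,get_calibration(n))
print(get_calibration("wrist"))
E
```

```text
{'t': np.float64(0.0), 'q': array([-1.33 ,  0.468, -0.012,  1.604,  0.006,  1.071, -0.056]), 'qvel': array([ 0.   , -0.001,  0.002, -0.001, -0.001, -0.001,  0.   ]), 'effort': array([ 0.0000e+00, -5.2057e+01, -1.2000e-02, -2.4374e+01, -5.7000e-02,
        1.7000e-02,  0.0000e+00]), 'tool_pos': array([0.182, 0.623, 0.214]), 'eef_rot': array([-0.   ,  0.141,  0.99 , -0.001]), 'contact_force': array([0.519, 0.736, 0.675]), 'torque': array([-0.025, -0.034,  0.019]), 'finger_gap': np.float64(1.001)} 0.0187
scene {'fx': 492.81919567196985, 'fy': 492.81919567196985, 'cx': 321.28460680855346, 'cy': 240.39723165606156, 'xyz': array([-0.02853043, -0.33004781,  0.50640737]), 'rotation': array([ 0.79258271,  0.46838865, -0.19311322, -0.33931108])}
side {'fx': 547.7430256358389, 'fy': 547.7430256358389, 'cx': 311.3726286103946, 'cy': 232.55346707629727, 'xyz': array([ 0.45286994, -0.52890279,  0.72194166]), 'rotation': array([ 0.91220919,  0.40950998, -0.00315714, -0.0128845 ])}
{'fx': 415.15017323872263, 'fy': 415.15017323872263, 'cx': 317.7459039394519, 'cy': 236.98156923438125, 'mount': array([[-5.11889719e-04,  9.65889535e-01,  2.58953941e-01,
         7.30504018e-02],
       [ 9.99999740e-01,  3.63138502e-04,  6.22264741e-04,
        -7.60226802e-04],
       [ 5.07002855e-04,  2.58954193e-01, -9.65889470e-01,
        -1.70485219e-01],
       [ 0.00000000e+00,  0.00000000e+00,  0.00000000e+00,
         1.00000000e+00]])}
```

View pics/scene0.png

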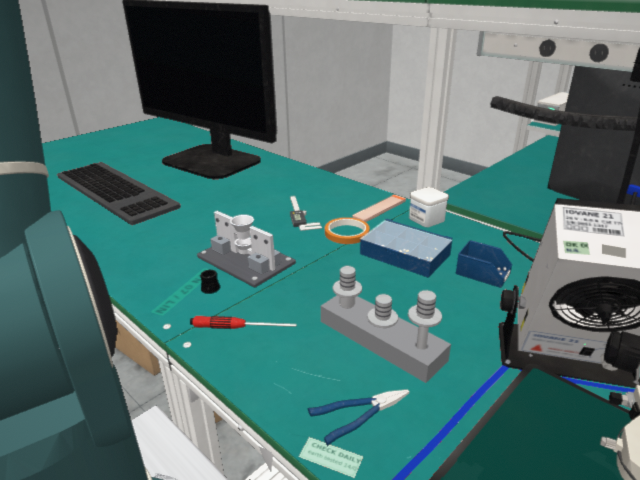

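View pics/side0.png

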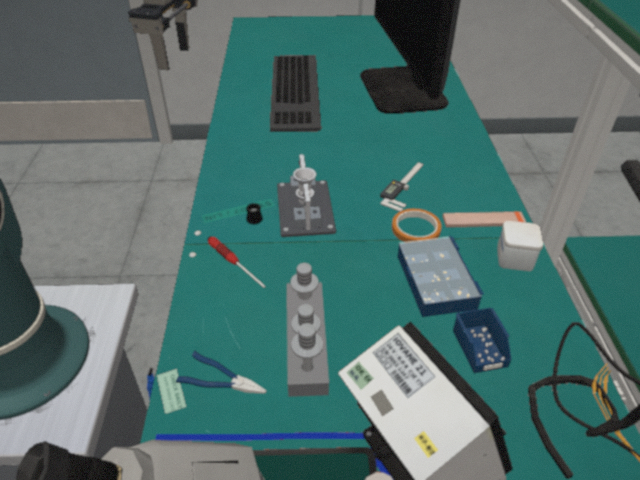

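Scene: the pins are at about (347,285), (383,308) and (426,310), and the right one has a long thin shank. The jig knuckle is at about (243,222). Side: the pins are at about (305,275), (306,315) and (307,345), and the mouth is near (304,175). I'll zoom in to get exact pixels.

```bash
cat > h.py <<'E'
import numpy as np, cv2
from scipy.spatial.transform import Rotation as R
from plant import *
def cam(n,o=None):
    c=get_calibration(n)
    if n=="wrist":
        T=np.eye(4);T[:3,:3]=R.from_quat(np.roll(o["eef_rot"],-1)).as_matrix();T[:3,3]=o["tool_pos"]
        T=T@c["mount"];return c,T[:3,:3],T[:3,3]
    return c,R.from_quat(np.roll(c["rotation"],-1)).as_matrix(),np.array(c["xyz"])
def ray(n,u,v,o=None):
    c,M,p=cam(n,o);d=M@np.array([(u-c["cx"])/c["fx"],-(v-c["cy"])/c["fy"],-1]);return p,d/np.linalg.norm(d)
def plane(n,u,v,z,o=None):
    p,d=ray(n,u,v,o);return p+d*(z-p[2])/d[2]
def tri(a,b):
    (p,d),(q,e)=a,b;s=np.linalg.lstsq(np.c_[d,-e],q-p,rcond=None)[0]
    A=p+d*s[0];B=q+e*s[1];return (A+B)/2,np.linalg.norm(A-B)
def proj(n,P,o=None):
    c,M,p=cam(n,o);x=M.T@(np.array(P)-p);return c["cx"]-c["fx"]*x[0]/x[2],c["cy"]+c["fy"]*x[1]/x[2]
E
python3 - <<'E'
import cv2,numpy as np
a=cv2.imread("pics/scene0.png");b=cv2.imread("pics/side0.png")
f=lambda im,x,y,w,h,s:cv2.resize(im[y:y+h,x:x+w],None,fx=s,fy=s,interpolation=cv2.INTER_CUBIC)
# top: scene pins (315,255)x3 133x100 | scene mouth (205,200)x4 100x75 ; bottom: side pins, side mouth
A=np.hstack([f(a,320,258,133,100,3),f(a,193,200,133,100,3)])
B=np.hstack([f(b,245,258,133,100,3),f(b,245,145,133,100,3)])
cv2.imwrite("pics/z.png",np.vstack([A,B]))
E
```

```text
(no output)
```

View pics/z.png

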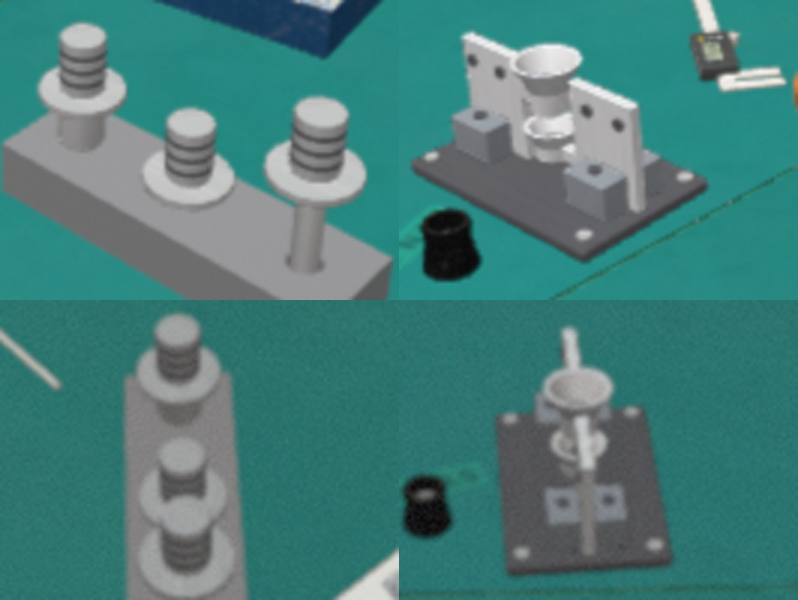

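The crops show the long pin is the one on the right in the scene view, with the thin tall shank. Its grip top is at about scene (426.7,294.7) and side (307,329.7). The mouth rim centre is at about scene (242,221) and side (304.3,174.3).

Run:
```python
from h import *
for nm,a,b,z in (("pin top",(426.7,294.7),(307,329.7),.119),("mouth",(242,221),(304.3,174.3),.090),("stepped top",(347.6,269.7),(304.5,265.5),.099),("short",(384,297),(305.7,308.5),.079)):
    print(nm,tri(ray("scene",*a),ray("side",*b)),plane("scene",*a,z),plane("side",*b,z))
o=get_obs();print(R.from_quat(np.roll(o["eef_rot"],-1)).as_matrix().round(3))
```

```text
pin top (array([ 0.45639455, -0.05196411,  0.11892278]), np.float64(0.0011693570041520773)) [ 0.4567772 -0.0513008  0.119    ] [ 0.45636621 -0.05276936  0.119     ]
mouth (array([0.45896647, 0.35566695, 0.089205  ]), np.float64(0.00013758741991511721)) [0.45798118 0.35422957 0.09      ] [0.45895094 0.35467276 0.09      ]
stepped top (array([0.45509405, 0.08926113, 0.09988781]), np.float64(0.0029529592159009167)) [0.45493647 0.08805714 0.099     ] [0.45507511 0.09223107 0.099     ]
short (array([0.45542377, 0.01715358, 0.08211152]), np.float64(0.00044920590234742794)) [0.45914543 0.01999205 0.079     ] [0.45543048 0.0195125  0.079     ]
[[-0.96   0.28  -0.   ]
 [ 0.28   0.96  -0.002]
 [-0.    -0.002 -1.   ]]
```

Run:
```python
from h import *
print("box top corner",tri(ray("scene",556,203),ray("side",406,325)))
print("box near corner plane z=.2,.1", plane("side",340,373,.2),plane("side",340,373,.1))
print("micro", plane("side",370,435,.05), plane("side",250,450,.2))
```

```text
box top corner (array([ 0.56355403, -0.15269579,  0.24961698]), np.float64(3.059851527682301e-05))
box near corner plane z=.2,.1 [ 0.49138322 -0.17826098  0.2       ] [ 0.49876207 -0.11108071  0.1       ]
micro [ 0.53537725 -0.17287429  0.05      ] [ 0.39636611 -0.26471768  0.2       ]
```

Emit:
servo_tool:
  increments:
    - [[-38, -33, 0, 0, 0, 0, 90], [-75, -65, 0, 0, 0, 0, 90], [-110, -96, 0, 0, 0, 0, 90], [-142, -124, 0, 0, 0, 0, 90], [-173, -151, 0, 0, 0, 0, 90], [-204, -178, 0, 0, 0, 0, 90], [-235, -205, 0, 0, 0, 0, 90], [-266, -232, 0, 0, 0, 0, 90], [-297, -259, 0, 0, 0, 0, 90], [-328, -286, 0, 0, 0, 0, 90], [-355, -310, 0, 0, 0, 0, 90], [-375, -328, 0, 0, 0, 0, 90], [-375, -328, 0, 0, 0, 0, 90]]

```text
t: 1.18
tool_pos: [0.454, 0.1962, 0.2148]
eef_rot: [0.001, 0.147, 0.989, -0.001]
contact_force: [0.3, -0.9, 0.0]
finger_gap: 0.98
```

Emit:
servo_tool:
  increments:
    - [[-12, -37, 0, 0, 0, 0, 90], [-23, -74, 0, 0, 0, 0, 90], [-35, -111, 0, 0, 0, 0, 90], [-46, -147, 0, 0, 0, 0, 90], [-56, -180, 0, 0, 0, 0, 90], [-66, -210, 0, 0, 0, 0, 90], [-72, -228, 0, 0, 0, 0, 90], [-75, -237, 0, 0, 0, 0, 90], [-75, -237, 0, 0, 0, 0, 90], [-75, -237, 0, 0, 0, 0, 90], [-75, -237, 0, 0, 0, 0, 90]]

```text
t: 2.1
tool_pos: [0.4558, -0.0427, 0.2144]
eef_rot: [-0.0, 0.14, 0.99, 0.0]
contact_force: [0.7, -0.1, -0.1]
finger_gap: 0.981
```

Run:
```python
from h import *
o=get_obs();im=capture("wrist");print(o["tool_pos"],o["eef_rot"],o["t"])
for P in ([.4565,-.052,.119],[.4565,-.052,.087]): print(proj("wrist",P,o))
M=R.from_quat(np.roll(o["eef_rot"],-1)).as_matrix();print((M.T@(np.array([.4565,-.052,.092])-o["tool_pos"])*1e3).round(1), M.round(3))
cv2.imwrite("pics/w1.png",im)
```

```text
[ 0.45579977 -0.04268721  0.21439325] [-2.41902493e-04  1.40289652e-01  9.90110452e-01  2.17955900e-04] 2.1
(np.float64(305.9575986405014), np.float64(244.3557737446011))
(np.float64(307.1488637541315), np.float64(232.44945156448586))
[ -3.3  -8.8 122.4] [[-0.961  0.278 -0.   ]
 [ 0.278  0.961  0.   ]
 [ 0.001  0.    -1.   ]]
```

View pics/w1.png

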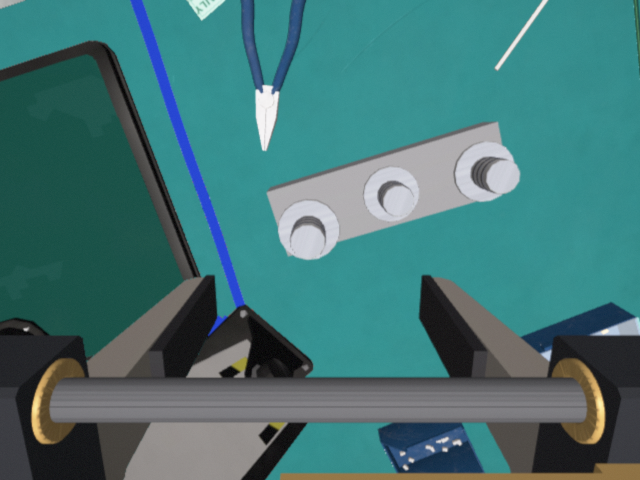

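The wrist view shows the long pin's grip top at (308,240), against a predicted (306,244). That is agreement within about 2.5 mm. I'll go down with a small correction.

Emit:
servo_tool:
  increments:
    - [[-2, -8, 15, 0, 0, 0, 90], [-2, -8, 40, 0, 0, 0, 90], [-2, -8, 65, 0, 0, 0, 90], [-2, -8, 88, 0, 0, 0, 90], [-2, -8, 105, 0, 0, 0, 90], [-2, -8, 116, 0, 0, 0, 90], [-2, -8, 121, 0, 0, 0, 90], [-2, -8, 121, 0, 0, 0, 90], [-2, -8, 121, 0, 0, 0, 90]]

```text
t: 2.9
tool_pos: [0.4558, -0.052, 0.0938]
eef_rot: [0.0, 0.141, 0.99, 0.0]
contact_force: [-0.8, 0.1, -0.4]
finger_gap: 0.978
```

Run:
```python
from h import *
o=get_obs();print(o["tool_pos"],o["eef_rot"],o["contact_force"])
im=capture("wrist");s=capture("scene")
a=cv2.resize(im,(400,300));b=cv2.resize(s[230:380,290:490],(400,300))
cv2.imwrite("pics/w2.png",np.hstack([a,b]))
```

```text
[ 0.45578478 -0.05202611  0.09381402] [7.43035594e-05 1.40870210e-01 9.90028066e-01 7.72357653e-05] [-0.80128648  0.12011755 -0.41112206]
```

View pics/w2.png

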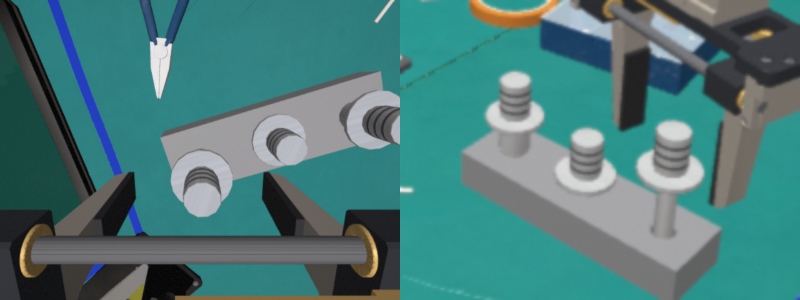

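The fingertip midpoint in the scene crop (677,165) lies on the pin, though perspective makes it look offset. I'll check by projecting it.

Run:
```python
from h import *
o=get_obs();M=R.from_quat(np.roll(o["eef_rot"],-1)).as_matrix();t=o["tool_pos"]
for k in (-.046,0,.046):
    P=t+M[:,1]*k;u,v=proj("scene",P);w=proj("wrist",P,o);print(k,((u-290)*2+400,(v-230)*2),np.array(w)/1.6)
print("grip top", np.array(proj("wrist",[.4565,-.052,.119],o))/1.6,"pinch",np.array(proj("wrist",t-M[:,2]*.0187,o))/1.6)
for z in (.119,): print(plane("wrist",202*1.6,197*1.6,z,o))
```

```text
-0.046 (np.float64(717.5404884530867), np.float64(197.26572483864618)) [134.83658176 185.45648452]
0 (np.float64(670.855419805581), np.float64(159.90551932517235)) [199.83934965 185.4387495 ]
0.046 (np.float64(628.7886043360049), np.float64(126.24111833419897)) [264.86240669 185.42100895]
grip top [200.6233894  201.67179952] pinch [199.96066706 197.10242027]
[ 0.45371926 -0.05031692  0.119     ]
```

The projection confirms the fingers straddle the pin, centred to about 2 mm. I'll close on the grip.

Emit:
servo_tool:
  increments:
    - [[1, 1, 1, 0, 0, 0, 60], [1, 1, 1, 0, 0, 0, 40], [1, 1, 1, 0, 0, 0, 28], [1, 1, 1, 0, 0, 0, 18], [1, 1, 1, 0, 0, 0, 15], [1, 1, 1, 0, 0, 0, 15], [1, 1, 1, 0, 0, 0, 15], [1, 1, 1, 0, 0, 0, 15], [1, 1, 1, 0, 0, 0, 15], [1, 1, 1, 0, 0, 0, 15]]

```text
t: 3.83
tool_pos: [0.4548, -0.0514, 0.0926]
eef_rot: [-0.0, 0.141, 0.99, 0.0]
contact_force: [0.5, 0.3, -0.4]
finger_gap: 0.276
```

Emit:
servo_tool:
  increments:
    - [[0, 0, -8, 0, 0, 0, 15], [0, 0, -20, 0, 0, 0, 15], [0, 0, -36, 0, 0, 0, 15], [0, 0, -54, 0, 0, 0, 15], [0, 0, -74, 0, 0, 0, 15], [0, 0, -94, 0, 0, 0, 15], [0, 0, -110, 0, 0, 0, 15], [0, 0, -120, 0, 0, 0, 15], [0, 0, -125, 0, 0, 0, 15], [0, 0, -125, 0, 0, 0, 15]]

```text
t: 4.67
tool_pos: [0.4552, -0.0514, 0.2185]
eef_rot: [0.001, 0.141, 0.99, 0.0]
contact_force: [-0.0, 0.5, -0.7]
finger_gap: 0.257
```

Run:
```python
from h import *
o=get_obs();print(o["tool_pos"],o["eef_rot"],o["contact_force"],o["finger_gap"])
M=R.from_quat(np.roll(o["eef_rot"],-1)).as_matrix()
print((M.T@(np.array([.4585,.3548,.2176])-o["tool_pos"])*1e3).round(1))
s=capture("scene");d=capture("side")
cv2.imwrite("pics/l.png",np.hstack([cv2.resize(s[190:390,310:510],(400,400)),cv2.resize(d[230:430,220:420],(400,400))]))
```

```text
[ 0.45519726 -0.05141169  0.21845605] [8.40476899e-04 1.41424162e-01 9.89948694e-01 2.89592369e-04] [-0.0456738   0.48650681 -0.70000001] 0.25675633400979125
[110.6 390.9   1. ]
```

View pics/l.png

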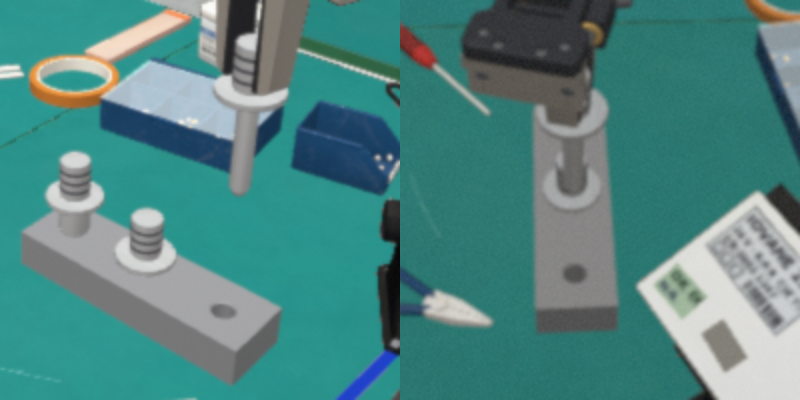

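The long pin is held nearly upright, its hole is empty, and both other pins are still in place. I'll carry it to the jig.

Emit:
servo_tool:
  increments:
    - [[4, 12, 0, 0, 0, 0, 15], [11, 38, 0, 0, 0, 0, 15], [20, 72, 0, 0, 0, 0, 15], [30, 107, 0, 0, 0, 0, 15], [40, 142, 0, 0, 0, 0, 15], [50, 177, 0, 0, 0, 0, 15], [60, 212, 0, 0, 0, 0, 15], [70, 247, 0, 0, 0, 0, 15], [80, 282, 0, 0, 0, 0, 15], [90, 317, 0, 0, 0, 0, 15], [99, 348, 0, 0, 0, 0, 15], [105, 370, 0, 0, 0, 0, 15], [109, 385, 0, 0, 0, 0, 15], [111, 391, 0, 0, 0, 0, 15], [111, 391, 0, 0, 0, 0, 15], [111, 391, 0, 0, 0, 0, 15], [111, 391, 0, 0, 0, 0, 15], [111, 391, 0, 0, 0, 0, 15]]

```text
t: 6.27
tool_pos: [0.4583, 0.3533, 0.2178]
eef_rot: [0.0, 0.143, 0.99, -0.0]
contact_force: [-0.5, -0.6, -0.4]
finger_gap: 0.254
```

Run:
```python
from h import *
o=get_obs();print(o["tool_pos"],o["eef_rot"],o["contact_force"],o["finger_gap"])
s=capture("scene");d=capture("side")
a=s[130:270,180:320];b=d[90:230,230:370]
cv2.imwrite("pics/j.png",np.hstack([cv2.resize(a,(400,400),interpolation=2),cv2.resize(b,(400,400),interpolation=2)]))
```

```text
[0.45830091 0.35327299 0.21775055] [ 1.15637573e-04  1.42661969e-01  9.89771443e-01 -2.00437281e-04] [-0.46420492 -0.55464886 -0.39953257] 0.25408893704248975
```

View pics/j.png

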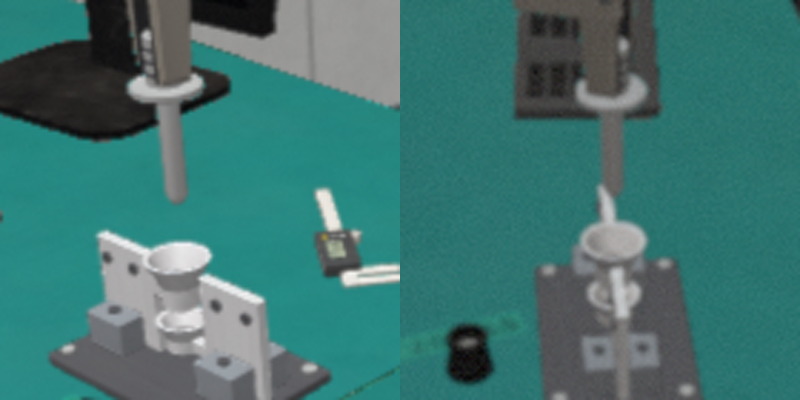

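Run:
```python
from h import *
o=get_obs()
for n,a,b in (("foot",(241.6,199.3),(304.6,156.3)),("collar",(238,160.8),(304,122.3)),("mouth",(242.6,221),(304.5,174.7))):
    print(n,tri(ray("scene",*a),ray("side",*b)))
f=o["tool_pos"]*1; f[2]-=.0856; print("upright foot proj",proj("scene",f),proj("side",f)); f[2]+=.08; print("upright collar",proj("scene",f),proj("side",f))
```

```text
foot (array([0.46004489, 0.35146657, 0.13455828]), np.float64(0.00029049043728092395))
collar (array([0.45990363, 0.3506663 , 0.20885834]), np.float64(0.0002507245654228248))
mouth (array([0.45932125, 0.35415752, 0.08946826]), np.float64(0.00011985503119165425))
upright foot proj (np.float64(240.12959260444353), np.float64(200.42332338689297)) (np.float64(303.6151136908911), np.float64(156.51606589581874))
upright collar (np.float64(235.94177423743943), np.float64(158.8095288236488)) (np.float64(302.9915655203243), np.float64(119.66697520603229))
```

The pin is upright, with its foot 2–3 mm off the axis in y. I'll correct that and lower it into the funnel.

Emit:
servo_tool:
  increments:
    - [[1, 2, 5, 0, 0, 0, 15], [1, 2, 15, 0, 0, 0, 15], [1, 2, 27, 0, 0, 0, 15], [1, 2, 37, 0, 0, 0, 15], [1, 2, 44, 0, 0, 0, 15], [1, 2, 50, 0, 0, 0, 15], [1, 2, 54, 0, 0, 0, 15], [1, 2, 58, 0, 0, 0, 15], [1, 2, 62, 0, 0, 0, 15], [1, 2, 66, 0, 0, 0, 15], [1, 2, 66, 0, 0, 0, 15]]

```text
t: 7.28
tool_pos: [0.4572, 0.3573, 0.151]
eef_rot: [-0.0, 0.141, 0.99, 0.0]
contact_force: [0.8, 0.6, -1.5]
finger_gap: 0.25
```

Emit:
servo_tool:
  increments:
    - [[0, -1, 4, 0, 0, 0, 15], [0, -1, 8, 0, 0, 0, 15], [0, -1, 12, 0, 0, 0, 15], [0, -1, 16, 0, 0, 0, 15], [0, -1, 20, 0, 0, 0, 15], [0, -1, 20, 0, 0, 0, 15]]

```text
t: 7.78
tool_pos: [0.4572, 0.3571, 0.1311]
eef_rot: [0.0, 0.141, 0.99, 0.001]
contact_force: [1.6, 4.1, -2.5]
finger_gap: 0.253
```

Emit:
servo_tool:
  increments:
    - [[0, 2, 4, 0, 0, 0, 15], [0, 2, 8, 0, 0, 0, 15], [0, 2, 12, 0, 0, 0, 15], [0, 2, 16, 0, 0, 0, 15], [0, 2, 16, 0, 0, 0, 15]]

```text
t: 8.2
tool_pos: [0.4573, 0.3578, 0.1145]
eef_rot: [-0.0, 0.141, 0.99, -0.0]
contact_force: [1.1, 2.2, -2.2]
finger_gap: 0.257
```

Emit:
servo_tool:
  increments:
    - [[0, 1, 3, 0, 0, 0, 15], [0, 1, 6, 0, 0, 0, 15], [0, 1, 9, 0, 0, 0, 15], [0, 1, 11, 0, 0, 0, 15], [0, 1, 13, 0, 0, 0, 15], [0, 1, 13, 0, 0, 0, 15]]

```text
t: 8.7
tool_pos: [0.4576, 0.3588, 0.1021]
eef_rot: [-0.0, 0.141, 0.99, -0.0]
contact_force: [0.2, -0.2, -2.0]
finger_gap: 0.255
```

Emit:
servo_tool:
  increments:
    - [[0, 0, 1, 0, 0, 0, 15], [0, 0, 2, 0, 0, 0, 15], [0, 0, 3, 0, 0, 0, 15], [0, 0, 3, 0, 0, 0, 15]]

```text
t: 9.03
tool_pos: [0.4582, 0.3592, 0.101]
eef_rot: [0.0, 0.141, 0.99, 0.0]
contact_force: [-2.7, -2.4, 8.7]
finger_gap: 0.252
```

An upward force at the expected height means the collar is seated. I'll release and retreat.

Emit:
servo_tool:
  increments:
    - [[0, 0, 1, 0, 0, 0, 40], [0, 0, 1, 0, 0, 0, 60], [0, 0, 1, 0, 0, 0, 70], [0, 0, 1, 0, 0, 0, 70], [0, 0, 1, 0, 0, 0, 70], [0, 0, -8, 0, 0, 0, 70], [0, 0, -25, 0, 0, 0, 70], [0, 0, -50, 0, 0, 0, 70], [0, 0, -80, 0, 0, 0, 70], [0, 0, -110, 0, 0, 0, 70], [0, 0, -130, 0, 0, 0, 70], [0, 0, -140, 0, 0, 0, 70], [0, 0, -140, 0, 0, 0, 70]]

```text
t: 10.12
tool_pos: [0.459, 0.36, 0.2425]
eef_rot: [0.002, 0.141, 0.99, 0.002]
contact_force: [0.1, -0.3, -0.5]
finger_gap: 0.758
```

Run:
```python
from h import *
o=get_obs();print(o["tool_pos"],o["contact_force"],o["finger_gap"],o["t"])
s=capture("scene");d=capture("side")
cv2.imwrite("pics/f.png",np.hstack([cv2.resize(s[150:350,190:450],(455,350),interpolation=2),cv2.resize(d[100:300,210:400],(332,350),interpolation=2)]))
```

```text
[0.45897911 0.36002166 0.24248259] [ 0.09031946 -0.27289536 -0.4615541 ] 0.7579051122473649 10.1167
```

View pics/f.png

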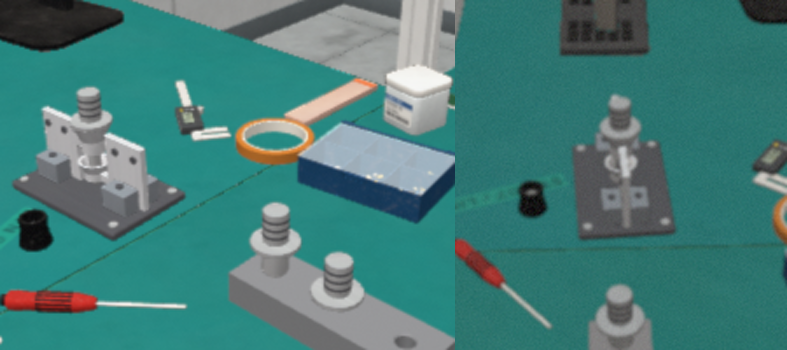

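Scene crop: the collar sits on the funnel rim at (91,122), the grip top is at (89,93), and the other two pins are in the stand. I'll check the grip-top height, which should be 0.127 m, then hand in.

Run:
```python
from h import *
p,e=tri(ray("scene",240.9,203.1),ray("side",304.3,158.3));print(p,e)
if abs(p[2]-.127)<.005: job_done();print("handed in")
```

```text
[0.45954931 0.35472924 0.12683472] 0.0013387008983609416
the job is handed in; nothing more can be done
handed in
```

The long pin is in the hinge, and I handed the job in at about 10 s of the 35 s allowed. I took the pin from the stand, pushed it down through both knuckles until the collar met the upper rim, then opened the gripper and moved clear.

**Seating:** the tool felt an upward force of about 9 N at the expected height. The highest contact reading I saw in the job was also about 9 N.

**Final check from both cameras:**
- **Height:** the grip top is at z = 0.1268 m; fully seated is 0.127 m.
- **Position:** it is within about 1 mm of the measured hinge axis.
- **Other pins:** the stepped and short pins are still in the stand.
- **Arm:** the gripper was open, about 0.24 m above the bench, and reading no contact.

**Disagreement:** at seating, the arm's own reading put the tool about 4–5 mm further in y than the cameras put the hinge axis. The pin still slid in with only a few newtons of side force. I had no direct view of the foot inside the knuckles, so that position is inferred from the grip top.

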